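# Change the tile on the decorating easel

### The arm

A 6-joint arm with a two-finger parallel gripper is mounted at the origin on the work surface. World frame = base frame: x ahead of the robot, y to its left, z up, the work surface at z = 0. Lengths are in m, angles in rad, forces in N, time in s.
With the tool pointing down it reaches from about 0.325 to 0.775 m from the base axis. Payload 9.3 kg.
Tool frame: the origin (TCP) lies midway between the tips of the shut fingers; the grasp point (between the pads) lies ctrl.grip_point_offset behind it (ctrl.grip_point_offset is the distance from the TCP to the grasp point, in m); z points along the fingers, y is the line along which they close (so a half turn about z gives the same grasp; the last joint's range is limited). The gripper opens to 85 mm and grips with 20 to 120 N. Pads are 22 mm wide; open, the fingers measure 114 mm over their backs; the gripper's body (76 mm by 85 mm) begins 54 mm behind the grasp point. The pads swing forward as they close: fully open they stand 13 mm farther back than shut.
Start: joints at [1.124, 0.259, 0.021, 1.334, 0, 1.418], TCP at [0.159, 0.526, 0.231] pointing down, gripper open.
Joint ranges: [-3.04, 3.04], [-0.91, 1.82], [-1.04, 1.36], [-1.92, 1.95], [-1.52, 1.45], [-3.14, 3.14]. Speed limits (rad/s): [2.22, 2.22, 2.79, 3.14, 3.14, 3.14].

### API

Orientations are given as a rotation vector (axis times angle).
In Python, from workcell import ctrl, imaging gives the robot as it stands. The module is installed in compiled form; this text tells all that it offers.
- The arm moves only by the tool step_arm, never from a script. Its argument "moves" is text: rows parted by semicolons, each of 7 numbers parted by spaces: the shift along the world's x, y, z normalised to -1 to 1, where 1 is 0.25 m, then the turn, a rotation vector about the world's x, y, z normalised to -1 to 1, where 1 is 90 degrees, then the opening, from 0 (shut) to 1 (fully open). A call has 1 to 5 rows; each row shifts and turns the commanded pose from where the row before left it; what a row does not reach is not made up. A row lasts 1/10 s, in which the tool goes at most 50 mm and 8.59 degrees, less where a joint would pass 70% of its speed; a pose out of reach is approached as far as the arm can. A call with a number of a shift or a turn outside -1 to 1 is refused whole. A call with a gripper value outside its range is refused whole. The fingers move at their own pace and stop on an object; "newtons" is the grip in N (left out, the last holds). Time passes only in rows, so rows that do not move let the fingers close. It gives the time, the measured TCP pose, the force, the opening and the grip force at its end, in the units of the state.
- ctrl.state(): the state, without advancing time (a new reading comes with each control period).
- imaging.capture(name): name is "scene" or "top"; returns a dict with "color" (420x560x3 uint8, red, green, blue), "intrinsics" (3x3 intrinsics, pixels), "k1" (the pictures are not rectified: a ray, as slopes to the right and down, at radius r is drawn at 1 + k1 r^2 times it, then the intrinsics apply), "world_from_camera" (4x4, takes a point from camera to world coordinates). Camera axes: x right, y down, z forward; pixel columns grow to the right and rows downward; lengths in m; the calibration is good to about 2 mm. A picture is of the moment at which its call begins. There is no depth.
- ctrl.sign_off(): hands the job in; it is judged then, once.
The state is a dict: "clock": time; "qpos": joint angles; "qvel": joint speeds; "tau": joint torques, N m; "position": TCP position; "tool_rot": TCP orientation; "force": force on the tool from outside, world axes, zero at the start; "wrist_torque": the same for the moment, N m; "gripper_width": finger opening in m; "gripper_force": force on a finger pad.
Only numpy, scipy, OpenCV 4.12 (cv2) and the standard library are available. Lean on these libraries where they do the work, as an engineer would, in place of code of your own. Each camera call takes 0.05 s, during which the arm holds its last target. There are 200 camera calls.

### The job

The painted square tile on the small easel is finished: move it to the empty bay of the drying rack (a brass tag marks it), standing on the ledge and leaning on the back rail, in the middle of the bay. Then take the round-topped blank tile from the rack and stand it on the easel in the same way, round end up, centred and square to it. Set the tiles down gently, and leave the tall tile and everything else on the bench where it is.

Things in the scene. Friction and masses are not known exactly. Their poses are not given: they have to be found in the camera images.
- rack: Fixed wooden drying rack; ledge 364 long. Origin on the bench under mid-ledge; x the way it faces (away from robot), y along ledge, z up. Bays at y -118, 0, +118 mm. A seated tile's origin is at (0, bay y, 70 mm); its top leans 24 deg towards -x. Ledge square to the tile, 26 deep, 6 mm lip in front, 10 mm free before a seated tile; back rail 40-56 mm up the tile, nothing behind above it.
- easel: Fixed small wooden easel, base 130 x 110 mm. Origin on the bench under mid-ledge; x the way it faces (away from robot), y along ledge, z up. A seated tile's origin is at (0, 0, 90 mm); its top leans 38 deg towards -x. Ledge 64 long, 26 deep, square to the tile, 6 mm lip, 10 mm free before a seated tile; back rail 44 long, 40-56 mm up the tile. Rack and easel may swap sides.
- tag: Thin brass plate, 26 x 16 mm, on the front of the rack's ledge at the empty bay. Its origin is not on the plate but where the origin of a tile seated in that bay lies (on the ledge, 70 mm over the bench); axes as the rack's.
- square_tile: White ceramic tile with a blue painted flower, 96 wide x 96 high x 10 mm thick, 0.2 kg; starts on the easel. Origin: centre of its bottom edge face (mid-thickness). z up along the tile to its top edge, y along its width, x out of its front face. Grip it by its top edge, across the 10 mm.
- arch_tile: White blank ceramic tile with a round top: 100 wide, 110 high at the middle (straight sides to 60 mm, then a half circle of radius 50), 10 mm thick, 0.22 kg; starts in a bay of the rack. Origin and axes as the square tile's.
- tall_tile: White blank ceramic tile, rectangular, 80 wide x 116 high x 10 mm, in another bay of the rack; stays there. Origin and axes as the square tile's.
- brush_jar: Glass jar of brushes beside the easel, radius 34, brush tips up to 180 mm high; loose. Origin at the centre of its underside, z up.
- glaze_jar: Closed grey jar, radius 28, 70 mm high, in front of the rack; loose. Origin under its centre.
- slip_jar: Closed amber jar, radius 24, 55 mm high, in front of the rack; loose. Origin under its centre.
- dish: Terracotta bowl, radius 42, 30 mm high, near the far edge; loose. Origin under its centre.
- wide_brush: Wide brush lying on the bench in front of the easel, 225 mm long, 36 wide, 26 high; loose. x along it: handle from -140 mm, bristles to +85 mm. Origin on its underside.
- pigment_pot: Closed white pot, radius 22, 45 mm high, behind the rack (robot side); loose. Origin under its centre.
Things that resemble listed ones, but are neither listed nor needed, are in the scene too. What is shaped like the arch_tile but green is not meant.

How it is judged:
By the outcome, as a careful person would: the job done as asked, in the order asked, and still so for the second after the job is handed in, with the robot touching nothing.
It also fails if it takes over 64 s, if anything falls off the work surface, if the arm or the gripper's body presses on something with over 40 N, if the wrist force passes 120 N, or if a joint passes its speed limit or range.

## Working session

There is one attempt and no reset: what is moved stays moved. The work goes in short steps, Python scripts to look and compute and a tool call to move; the robot and the scene stay as the last step left them, time stands still between calls to the robot, and variables do not carry over. Pictures are saved under pics/ and viewed, at most 10 in all, crops included, and the job is handed in when it is done.

Besides the shell and the picture viewer there is one more tool, called after ">>>" as name(argument=value, ...), one argument or row to a line, values as JSON. step_arm: Moves the arm, as the interface text tells. Scaled input: -1 to 1 covers 0.25 m each way for a shift and 90 degrees each way for a turn. Its arguments: {"type":"object","properties":{"moves":{"type":"string"},"newtons":{"type":"number"}},"required":["moves"]}

```bash
mkdir -p pics
cat > h.py <<'E'
import numpy as np, cv2, pickle
from scipy.spatial.transform import Rotation as R
E
python3 - <<'E'
from h import *
from workcell import ctrl, imaging
out={}
for n in("scene","top"):
    d=imaging.capture(n); out[n]=d
    cv2.imwrite(f"pics/{n}0.png",cv2.resize(d["color"][:,:,::-1],(800,600),interpolation=cv2.INTER_CUBIC))
    print(n,d["intrinsics"],d["k1"],np.round(d["world_from_camera"],3))
pickle.dump(out,open("c0.pkl","wb"))
print(ctrl.state(), ctrl.grip_point_offset)
E
```

```text
scene [[450.78672681   0.         284.45775556]
 [  0.         450.78672681 209.60672003]
 [  0.           0.           1.        ]] 0.013031626232838454 [[ 0.137  0.74  -0.659  1.267]
 [ 0.99  -0.114  0.077 -0.075]
 [-0.018 -0.663 -0.748  0.861]
 [ 0.     0.     0.     1.   ]]
top [[394.43130745   0.         276.57615641]
 [  0.         394.43130745 218.70403554]
 [  0.           0.           1.        ]] -0.046916721089998815 [[-0.017 -0.998  0.068  0.53 ]
 [-1.     0.017  0.006  0.012]
 [-0.007 -0.068 -0.998  0.976]
 [ 0.     0.     0.     1.   ]]
{'clock': 0.1, 'qpos': array([1.12439414e+00, 2.59166774e-01, 2.08389304e-02, 1.33370109e+00,
       3.70512880e-06, 1.41819212e+00]), 'qvel': array([ 9.34409961e-04, -3.40064248e-04, -3.26004955e-04, -7.34810407e-05,
        2.29792296e-03, -5.82093097e-04]), 'tau': array([ 5.90413096e-03, -5.56691909e+01,  3.45071590e+01,  1.16273150e-02,
       -1.74705274e-04,  8.05699528e-06]), 'position': array([0.15917161, 0.52620504, 0.23071035]), 'tool_rot': array([-4.59784966e-01, -3.10739306e+00,  1.84805187e-03]), 'force': array([-0.37311511,  0.59548348, -0.21206568]), 'wrist_torque': array([ 0.01483074,  0.00672467, -0.03553859]), 'gripper_force': 0.0, 'gripper_width': 0.08548378535671697} 0.0187
```

View pics/scene0.png

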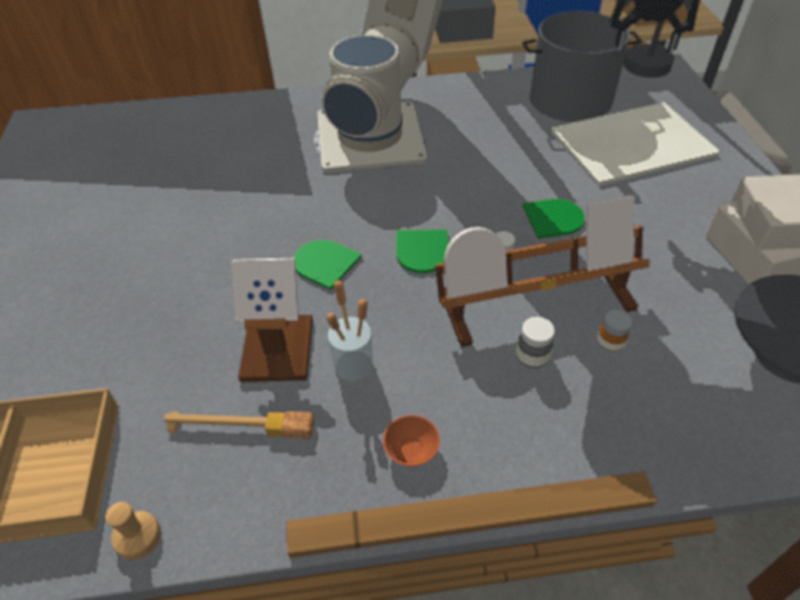

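View pics/top0.png

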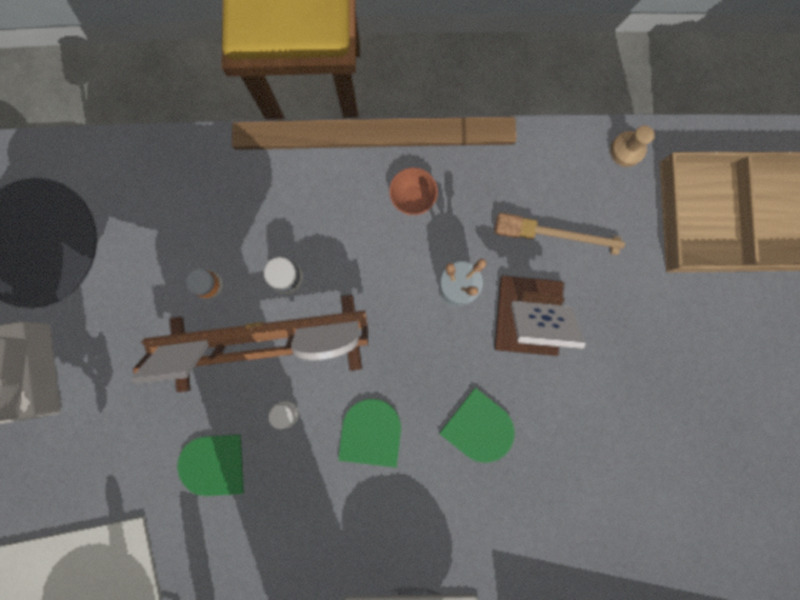

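```bash
cat >> h.py <<'E'
def crop(img,x0,y0,w,h,s):
    c=cv2.resize(img[y0:y0+h,x0:x0+w,::-1],None,fx=s,fy=s,interpolation=cv2.INTER_CUBIC)
    for i in range(-(-x0//10)*10,x0+w,10):
        X=int((i-x0+.5)*s); cv2.line(c,(X,0),(X,8 if i%50 else 20),(0,255,255),1); 
        if i%20==0: cv2.putText(c,str(i),(X+1,20),0,.35,(0,255,255),1)
    for j in range(-(-y0//10)*10,y0+h,10):
        Y=int((j-y0+.5)*s); cv2.line(c,(0,Y),(8,Y),(0,255,255),1)
        if j%20==0: cv2.putText(c,str(j),(9,Y+4),0,.35,(0,255,255),1)
    return c
def proj(d,P):
    T=np.linalg.inv(d["world_from_camera"]); K=d["intrinsics"]
    return cv2.projectPoints(np.atleast_2d(P).astype(float),cv2.Rodrigues(T[:3,:3])[0],T[:3,3],K,np.array([d["k1"],0,0,0]))[0][:,0]
E
python3 - <<'E'
from h import *
c=pickle.load(open("c0.pkl","rb"));s=c["scene"]["color"];t=c["top"]["color"]
cv2.imwrite("pics/a.png",crop(s,300,135,160,112,5))
cv2.imwrite("pics/b.png",crop(t,88,200,175,80,4.5))
a=crop(s,155,172,75,98,5.3);b=crop(t,342,188,75,70,5.3)
m=np.zeros((max(a.shape[0],b.shape[0]),a.shape[1]+b.shape[1],3),np.uint8)
m[:a.shape[0],:a.shape[1]]=a;m[:b.shape[0],a.shape[1]:]=b
cv2.imwrite("pics/e.png",m)
E
```

```text
(no output)
```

View pics/a.png

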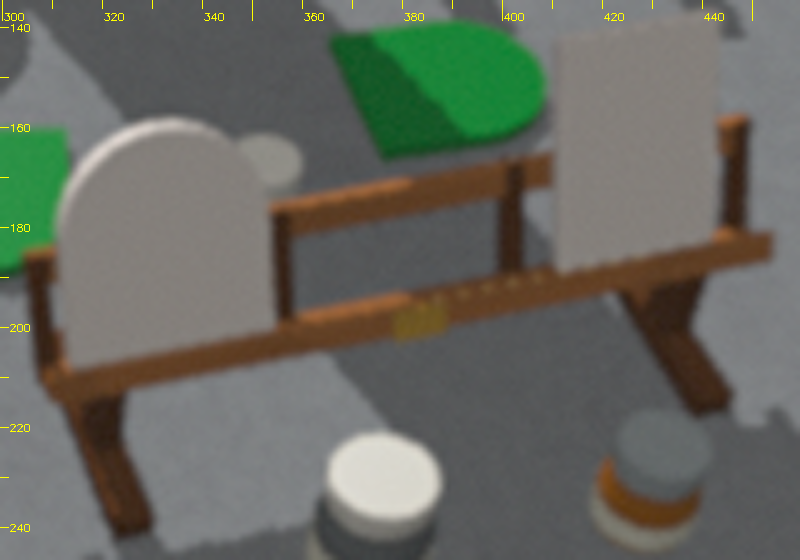

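View pics/b.png

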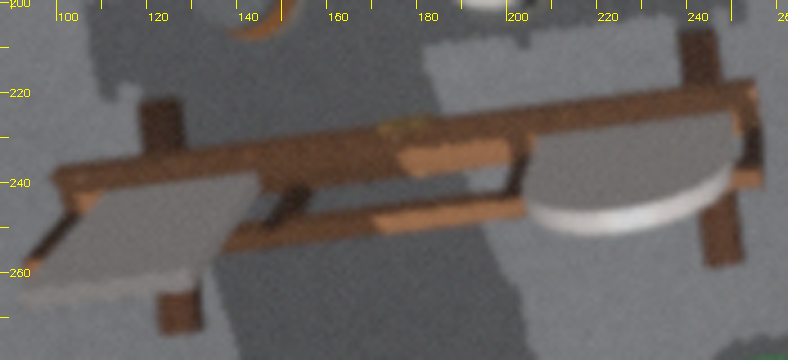

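View pics/e.png

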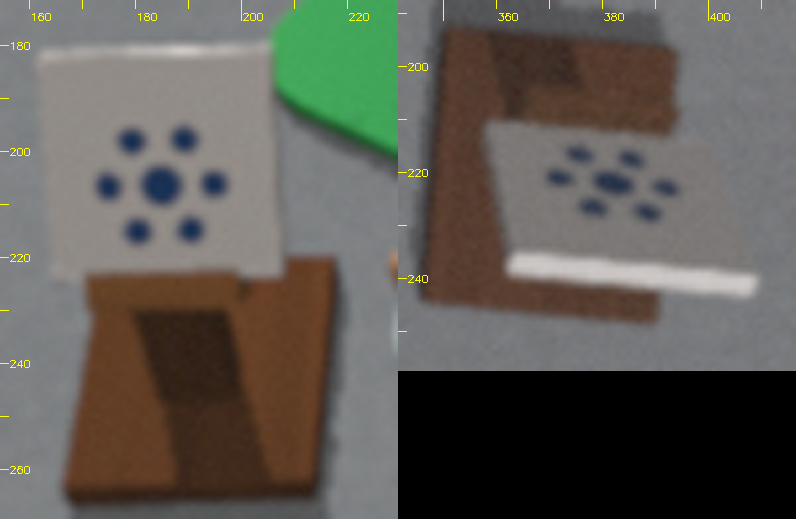

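The scene picture shows the arch in the rack's left bay, at about (334,180) px, and the tall tile in the right bay. The tag sits on the middle bay at (384,199). The square tile is on the easel at (185,205), with the brush jar to its right. Next I fit the poses from these readings.

```bash
cat >> h.py <<'E'
from scipy.optimize import least_squares
c0=pickle.load(open("c0.pkl","rb"))
def fr(p,h,lean):   # tile frame -> R,t for fixture pose p=(x,y,yaw)
    return (R.from_euler("z",p[2])*R.from_euler("y",-lean,degrees=True)).as_matrix(), np.array([p[0],p[1],h])
def fit(h,lean,obs,p0,free=3):
    def f(p):
        Rm,t=fr(p,h,lean); r=[]
        for cam,P,uv in obs:
            r+=list((proj(c0[cam],Rm@(np.array(P)/1e3)+t)[0]-uv))
        return np.array(r)
    s=least_squares(f,p0,loss="soft_l1"); return s.x,f(s.x).reshape(-1,2)
E
cat > fit0.py <<'E'
from h import *
S=lambda X,Y:("scene",(X/5.3+154.5,Y/5.3+171.5))
T=lambda X,Y:("top",((X-397.5)/5.3+341.5,Y/5.3+187.5))
o=[]
for (cam,uv),P in [(S(42,58),(5,-48,96)),(S(272,47),(5,48,96)),(S(284,277),(5,48,0)),(S(52,277),(5,-48,0)),
 (T(484,122),(5,48,0)),(T(704,143),(5,-48,0)),(T(510,253),(5,48,96)),(T(757,275),(5,-48,96)),(T(507,275),(-5,48,96)),(T(753,297),(-5,-48,96))]: o.append((cam,P,uv))
p,r=fit(.09,38,o,[.5,-.2,0]);print("sq/easel",p,np.degrees(p[2]));print(r.round(1).tolist())
A=lambda X,Y:("scene",(X/5+299.5,Y/5+134.5))
B=lambda X,Y:("top",(X/4.5+87.5,Y/4.5+199.5))
o=[]
for (cam,uv),P in [(A(556,40),(5,-40,116)),(A(718,14),(5,40,116)),(A(556,272),(5,-40,2)),(B(20,293),(5,40,116)),(B(190,272),(5,-40,116)),(B(260,175),(5,-40,0))]: o.append((cam,P,uv))
p,r=fit(.07,24,o,[.5,.2,0]);print("tall",p,np.degrees(p[2]));print(r.round(1).tolist())
o=[]
for (cam,uv),P in [(A(67,368),(5,-50,3)),(A(275,328),(5,50,3)),(A(60,235),(5,-50,60)),(A(272,215),(5,50,55)),(A(183,122),(5,0,110)),(B(523,200),(5,50,60)),(B(732,160),(5,-50,60)),(B(535,130),(5,50,0)),(B(730,110),(5,-50,0)),(B(635,213),(5,0,110)),(B(640,233),(-5,0,110))]: o.append((cam,P,uv))
p,r=fit(.07,24,o,[.5,.1,0]);print("arch",p,np.degrees(p[2]));print(r.round(1).tolist())
# rack from ledge ends and tag
o=[(A(772,233),182),(A(42,372),-182),(B(52,172),182),(B(757,83),-182)]
o=[(c,(19,y,6),uv) for (c,uv),y in o]
p,r=fit(.07,24,o,[.5,.1,0]);print("rack",p,np.degrees(p[2]));print(r.round(1).tolist())
def ray(cam,uv,z):
    d=c0[cam];q=cv2.undistortPoints(np.array([[uv]],float),d["intrinsics"],np.array([d["k1"],0,0,0]))[0,0]
    M=d["world_from_camera"];v=M[:3,:3]@[*q,1];return M[:3,3]+v*(z-M[2,3])/v[2]
print("tag",ray(*A(420,320),.07),ray(*B(402,127),.07))
print("brushtips",[ray("top",(x*.7-.5,y*.7-.5),.17) for x,y in((450,268),(480,264),(470,291))], "jar",ray("top",(461*.7,282*.7),.06))
st_R=R.from_rotvec([-.4598,-3.1074,.0018]).as_matrix();print(st_R.round(2))
E
python3 fit0.py
```

```text
sq/easel [ 0.5970914  -0.21445279 -0.11250952] -6.4463205710420715
[[-0.3, -0.3], [0.4, 0.5], [0.8, 0.0], [1.2, 1.3], [0.3, -0.3], [1.1, -0.2], [0.4, 0.3], [0.2, 0.6], [0.0, 0.0], [-0.3, 0.3]]
tall [0.54363186 0.35842602 0.09960924] 5.707188802132545
[[0.9, 0.2], [0.5, -0.3], [0.5, -0.8], [0.3, -0.0], [0.9, 0.3], [0.6, -0.2]]
arch [0.56856969 0.12574721 0.12266344] 7.028097570451535
[[1.4, -0.7], [0.2, -1.2], [0.5, 3.4], [-0.5, 1.0], [-5.0, 1.2], [0.6, -3.0], [0.1, -0.5], [1.1, 2.3], [0.8, 0.7], [-3.0, 0.3], [-3.2, 0.3]]
rack [0.55783542 0.24091676 0.10421388] 5.971015734091141
[[0.4, 0.2], [1.2, 1.2], [0.3, 0.3], [1.1, 0.9]]
tag [0.57086297 0.24521514 0.07      ] [0.57514792 0.24750207 0.07      ]
brushtips [array([ 0.64912243, -0.06312624,  0.17      ]), array([ 0.6542107 , -0.10659317,  0.17      ]), array([ 0.61528412, -0.09110306,  0.17      ])] jar [ 0.64076352 -0.09190222  0.06      ]
[[-0.96  0.29 -0.  ]
 [ 0.29  0.96 -0.  ]
 [ 0.   -0.   -1.  ]]
```

```bash
cat >> fit0.py <<'E'
print("----")
for z in (.0,.012,.02):
    q=[ray(*T(*a),z)[:2] for a in((445,28),(677,48),(657,322),(420,298))]; q=np.array(q)
    print(z,q.round(4).tolist(),[np.degrees(np.arctan2(*(e))).round(1) for e in ((q[0]-q[1])*[-1,1],(q[3]-q[2])*[-1,1])][:2],
     [np.linalg.norm(q[i]-q[(i+1)%4]).round(4) for i in range(4)], [np.degrees(np.arctan2((q[a]-q[b])[1],(q[a]-q[b])[0])).round(2) for a,b in((0,3),(1,2))],[np.degrees(np.arctan2(-(q[a]-q[b])[0],(q[a]-q[b])[1])).round(2) for a,b in((0,1),(3,2))],q.mean(0))
p=[.5971,-.2145,-.1125];Rm,t=fr(p,.09,38)
# ledge lip ends predicted vs seen
for y in(-32,32):
    for P in((16,y,6),(20,y,6),(20,y,-4)):
        uv=proj(c0["scene"],Rm@(np.array(P)/1e3)+t)[0]; print(P,((uv-[154.5,171.5])*5.3).round(0))
E
python3 fit0.py | sed '1,/----/d'
```

```text
0.0 [[0.6584, -0.1683], [0.6472, -0.2776], [0.5187, -0.2634], [0.5319, -0.1528]] [np.float64(-5.9), np.float64(-6.8)] [np.float64(0.1099), np.float64(0.1293), np.float64(0.1114), np.float64(0.1275)] [np.float64(-6.96), np.float64(-6.29)] [np.float64(-5.88), np.float64(-6.81)] [ 0.58903181 -0.21552827]
0.012 [[0.6568, -0.1661], [0.6457, -0.274], [0.5188, -0.2601], [0.5319, -0.1508]] [np.float64(-5.9), np.float64(-6.8)] [np.float64(0.1086), np.float64(0.1277), np.float64(0.11), np.float64(0.1259)] [np.float64(-6.96), np.float64(-6.29)] [np.float64(-5.88), np.float64(-6.81)] [ 0.5883072  -0.21273741]
0.02 [[0.6558, -0.1646], [0.6448, -0.2717], [0.5189, -0.2578], [0.5318, -0.1495]] [np.float64(-5.9), np.float64(-6.8)] [np.float64(0.1077), np.float64(0.1266), np.float64(0.1091), np.float64(0.1249)] [np.float64(-6.96), np.float64(-6.29)] [np.float64(-5.88), np.float64(-6.81)] [ 0.58782413 -0.21087685]
(16, -32, 6) [ 89. 275.]
(20, -32, 6) [ 87. 277.]
(20, -32, -4) [ 89. 300.]
(16, 32, 6) [244. 270.]
(20, 32, 6) [243. 272.]
(20, 32, -4) [244. 295.]
```

```bash
cat >> h.py <<'E'
EASEL=([.597,-.2148,-.1125],.09,38); RACK=([.5575,.241,.1045],.07,24)
def seat(f,by=0):
    (x,y,w),h,l=f; return fr((x-by*np.sin(w),y+by*np.cos(w),w),h,l)
def tool(f,by,s,off=0,sy=0):  # TCP pose with grasp point s (m) up the tile; off along tile x
    Rm,t=seat(f,by); return np.c_[Rm[:,1],Rm[:,0],-Rm[:,2]], t+Rm@np.array([off,sy,s-.0187])
def plan(Rt,pt,n,frm=None):
    from workcell import ctrl
    if frm is None:
        s=ctrl.state(); frm=(R.from_rotvec(s["tool_rot"]).as_matrix(),s["position"]); print("t",s["clock"],"q",s["qpos"].round(2))
    d=(pt-frm[1])/.25/n; w=R.from_matrix(Rt@frm[0].T).as_rotvec()/(np.pi/2)/n
    print(n,"rows of",d.round(4),w.round(4)," |mm|",np.linalg.norm(d)*250,"deg",np.linalg.norm(w)*90)
    return Rt,pt
E
python3 - <<'E'
from h import *
Rt,p=tool(EASEL,0,.082+.09)
p1=p+[-.05,0,.08]; print(p1)
a=plan(Rt,p1,20)
a=plan(Rt,p,3,a); plan(*tool(EASEL,0,.082),4,a)
E
```

```text
[ 0.45321572 -0.20420453  0.29080205]
t 0.1 q [1.12 0.26 0.02 1.33 0.   1.42]
20 rows of [ 0.0588 -0.1461  0.012 ] [ 0.0126 -0.0191 -0.0425]  |mm| 39.483259145423936 deg 4.343218707561667
3 rows of [ 0.0667  0.     -0.1067] [0. 0. 0.]  |mm| 31.446603773522014 deg 0.0
4 rows of [ 0.0551 -0.0062 -0.0709] [0. 0. 0.]  |mm| 22.5 deg 0.0
```

>>> step_arm(
  moves="0.0588 -0.1461 0.03 0.0126 -0.0191 -0.0425 1;0.0588 -0.1461 0.03 0.0126 -0.0191 -0.0425 1;0.0588 -0.1461 0.02 0.0126 -0.0191 -0.0425 1;0.0588 -0.1461 0.02 0.0126 -0.0191 -0.0425 1;0.0588 -0.1461 0.02 0.0126 -0.0191 -0.0425 1",
)

```text
clock: 0.6
position: [0.2329, 0.3422, 0.2612]
tool_rot: [0.931, 2.854, 0.18]
force: [0.2, 0.0, 0.4]
gripper_width: 0.0853
gripper_force: 0.0
```

>>> step_arm(
  moves="0.0588 -0.1461 0.012 0.0126 -0.0191 -0.0425 1;0.0588 -0.1461 0.012 0.0126 -0.0191 -0.0425 1;0.0588 -0.1461 0.012 0.0126 -0.0191 -0.0425 1;0.0588 -0.1461 0.012 0.0126 -0.0191 -0.0425 1;0.0588 -0.1461 0.012 0.0126 -0.0191 -0.0425 1",
)

```text
clock: 1.1
position: [0.3061, 0.1599, 0.2764]
tool_rot: [1.332, 2.528, 0.341]
force: [1.0, 0.1, 0.6]
gripper_width: 0.0854
gripper_force: 0.0
```

>>> step_arm(
  moves="0.0588 -0.1461 0.012 0.0126 -0.0191 -0.0425 1;0.0588 -0.1461 0.012 0.0126 -0.0191 -0.0425 1;0.0588 -0.1461 0.012 0.0126 -0.0191 -0.0425 1;0.0588 -0.1461 0.012 0.0126 -0.0191 -0.0425 1;0.0588 -0.1461 0.012 0.0126 -0.0191 -0.0425 1",
)

```text
clock: 1.6
position: [0.3793, -0.0221, 0.2915]
tool_rot: [1.665, 2.145, 0.479]
force: [1.2, 0.7, 0.4]
gripper_width: 0.0855
gripper_force: 0.0
```

>>> step_arm(
  moves="0.0588 -0.1461 0 0.0126 -0.0191 -0.0425 1;0.0588 -0.1461 0 0.0126 -0.0191 -0.0425 1;0.0588 -0.1461 0 0.0126 -0.0191 -0.0425 1;0.0588 -0.1461 0 0.0126 -0.0191 -0.0425 1;0.0588 -0.1461 0 0.0126 -0.0191 -0.0425 1",
)

```text
clock: 2.1
position: [0.4529, -0.2048, 0.2909]
tool_rot: [1.929, 1.719, 0.594]
force: [0.0, -0.4, 0.5]
gripper_width: 0.0851
gripper_force: 0.0
```

Run:
```python
from h import *
Rt,p=tool(EASEL,0,.082+.09)
a=plan(Rt,p,3); plan(*tool(EASEL,0,.082),5,a)
```

```text
t 2.1 q [-0.85 -0.21 -0.51  0.75  0.43  0.95]
3 rows of [ 0.0671  0.0008 -0.1069] [-0.0003  0.0002  0.0005]  |mm| 31.54171592592013 deg 0.05131602603909619
5 rows of [ 0.044  -0.005  -0.0567] [0. 0. 0.]  |mm| 18.0 deg 0.0
```

>>> step_arm(
  moves="0.0671 0.0008 -0.1069 0 0 0 1;0.0671 0.0008 -0.1069 0 0 0 1;0.0671 0.0008 -0.1069 0 0 0 1",
)

```text
clock: 2.4
position: [0.5035, -0.2027, 0.2098]
tool_rot: [1.927, 1.722, 0.593]
force: [0.0, -0.5, -0.3]
gripper_width: 0.0856
gripper_force: 0.0
```

>>> step_arm(
  moves="0.044 -0.005 -0.0567 0 0 0 1;0.044 -0.005 -0.0567 0 0 0 1;0.044 -0.005 -0.0567 0 0 0 1;0.044 -0.005 -0.0567 0 0 0 1;0.044 -0.005 -0.0567 0 0 0 1",
)

```text
clock: 2.9
position: [0.5584, -0.2085, 0.1392]
tool_rot: [1.927, 1.724, 0.593]
force: [-1.1, -0.6, -0.0]
gripper_width: 0.0855
gripper_force: 0.0
```

Run:
```python
from h import *
from workcell import ctrl,imaging
plan(*tool(EASEL,0,.082),1)
s=crop(imaging.capture("scene")["color"],130,130,110,110,3.6);t=crop(imaging.capture("top")["color"],340,185,100,110,3.6)
cv2.imwrite("pics/g1.png",np.hstack([s,t]))
```

```text
t 2.9 q [-0.66  0.08 -0.68  0.22  0.33  1.12]
1 rows of [-0.0007 -0.0077  0.0028] [-0.0004 -0.0004 -0.001 ]  |mm| 2.0539683792967787 deg 0.10302556609077405
```

View pics/g1.png

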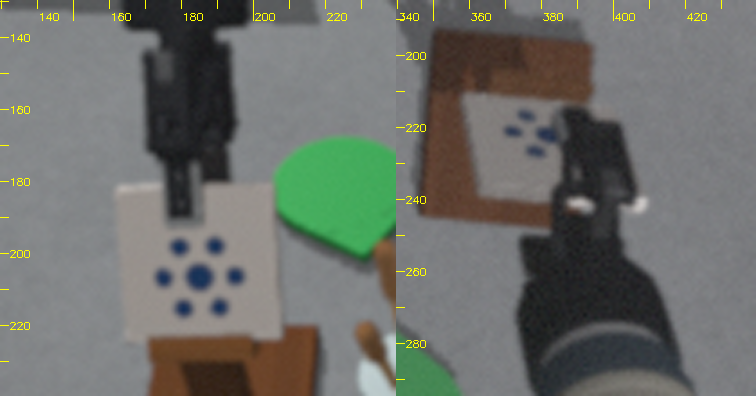

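Front finger is at (180,185) and the back finger is behind the tile, so the tile is straddled. Closing now.

>>> step_arm(
  moves="0 0 0 0 0 0 0.4;0 0 0 0 0 0 0.25;0 0 0 0 0 0 0.15;0 0 0 0 0 0 0;0 0 0 0 0 0 0",
  newtons=30,
)

```text
clock: 3.5
position: [0.5582, -0.2088, 0.1407]
tool_rot: [1.925, 1.723, 0.594]
force: [0.6, -0.5, 0.2]
gripper_width: 0.0124
gripper_force: 0.0
```

>>> step_arm(
  moves="0 0 0 0 0 0 0;0 0 0 0 0 0 0;0 0 0 0 0 0 0",
  newtons=40,
)

```text
clock: 3.8
position: [0.5582, -0.2088, 0.1407]
tool_rot: [1.925, 1.723, 0.594]
force: [-6.4, 0.2, 5.7]
gripper_width: 0.0097
gripper_force: 40.4
```

Run:
```python
from h import *
from workcell import ctrl
s=ctrl.state();print(s["position"],s["gripper_width"],s["force"],s["wrist_torque"])
# held tile frame = current tool; s-offset and y-offset relative to seat
Rm,t=seat(EASEL);d=Rm.T@(s["position"]-t);print("tcp in tile mm",d*1e3, R.from_matrix(Rm.T@R.from_rotvec(s["tool_rot"]).as_matrix()@np.c_[[0,1,0],[1,0,0],[0,0,-1]].T).as_rotvec(degrees=True))
```

```text
[ 0.558158   -0.20879348  0.14070177] 0.009675484959062125 [-6.35824508  0.19711857  5.70258312] [0.14900175 0.7084145  0.02123188]
tcp in tile mm [ 0.2693355   1.60803911 64.13103573] [ 0.03593218 -0.04081307  0.06814796]
```

Run:
```python
from h import *
g=.0641+.0187; sy=.0016
R1,p1=tool(EASEL,0,g+.12,0,sy); a=plan(R1,p1,5)
p1=p1+[-.03,0,.05]; a=plan(R1,p1,2,a)
R2,p2=tool(RACK,0,g+.15,.004,sy); print(p1,p2); a=plan(R2,p2,13,a)
a=plan(*tool(RACK,0,g+.02,.004,sy),5,a)
```

```text
t 3.8 q [-0.66  0.08 -0.68  0.22  0.33  1.12]
5 rows of [-0.0589  0.0066  0.0755] [ 0.      0.0001 -0.0002]  |mm| 23.993853375327014 deg 0.017436711750391132
2 rows of [-0.06  0.    0.1 ] [0. 0. 0.]  |mm| 29.154759474226505 deg 0.0
[ 0.45455284 -0.20048588  0.28507278] [0.47436008 0.23388889 0.26721703]
13 rows of [ 0.0061  0.1337 -0.0055] [0.     0.012  0.0106]  |mm| 33.47635325065024 deg 1.4387156889552237
5 rows of [ 0.0421  0.0044 -0.095 ] [0. 0. 0.]  |mm| 26.000000000000004 deg 0.0
```

>>> step_arm(
  moves="-0.0589 0.0066 0.0755 0 0 0 0;-0.0589 0.0066 0.0755 0 0 0 0;-0.0589 0.0066 0.0755 0 0 0 0;-0.0589 0.0066 0.0755 0 0 0 0;-0.0589 0.0066 0.0755 0 0 0 0",
)

```text
clock: 4.3
position: [0.4836, -0.1999, 0.2347]
tool_rot: [1.927, 1.724, 0.593]
force: [0.0, 0.1, -1.6]
gripper_width: 0.0096
gripper_force: 41.7
```

>>> step_arm(
  moves="-0.06 0 0.1 0 0 0 0;-0.06 0 0.1 0 0 0 0;0.0061 0.1337 -0.0055 0 0.012 0.0106 0;0.0061 0.1337 -0.0055 0 0.012 0.0106 0;0.0061 0.1337 -0.0055 0 0.012 0.0106 0",
)

```text
clock: 4.8
position: [0.4584, -0.0996, 0.2801]
tool_rot: [1.924, 1.81, 0.561]
force: [0.1, 0.1, -2.1]
gripper_width: 0.0096
gripper_force: 41.6
```

>>> step_arm(
  moves="0.0061 0.1337 -0.0055 0 0.012 0.0106 0;0.0061 0.1337 -0.0055 0 0.012 0.0106 0;0.0061 0.1337 -0.0055 0 0.012 0.0106 0;0.0061 0.1337 -0.0055 0 0.012 0.0106 0;0.0061 0.1337 -0.0055 0 0.012 0.0106 0",
)

```text
clock: 5.3
position: [0.4661, 0.0684, 0.2732]
tool_rot: [1.909, 1.959, 0.505]
force: [1.2, -0.7, -2.0]
gripper_width: 0.0093
gripper_force: 41.6
```

>>> step_arm(
  moves="0.0061 0.1337 -0.0055 0 0.012 0.0106 0;0.0061 0.1337 -0.0055 0 0.012 0.0106 0;0.0061 0.1337 -0.0055 0 0.012 0.0106 0;0.0061 0.1337 -0.0055 0 0.012 0.0106 0;0.0061 0.1337 -0.0055 0 0.012 0.0106 0",
)

```text
clock: 5.8
position: [0.4738, 0.2356, 0.2661]
tool_rot: [1.89, 2.105, 0.445]
force: [0.4, -0.5, -2.5]
gripper_width: 0.0092
gripper_force: 41.6
```

Run:
```python
from h import *
from workcell import ctrl
g=.0641+.0187; sy=.0016; print(ctrl.state()["force"],ctrl.state()["wrist_torque"])
a=plan(*tool(RACK,0,g+.025,.004,sy),5);a=plan(*tool(RACK,0,g,.004,sy),5,a)
```

```text
[ 0.35916531 -0.47615239 -2.50575615] [-0.10845641  0.57417311 -0.04740167]
t 5.8 q [ 0.36 -0.03 -0.32  0.88 -0.1   1.8 ]
5 rows of [ 0.0409  0.0029 -0.0905] [ 0.0001 -0.0002 -0.0004]  |mm| 24.829695620614938 deg 0.04294978867469428
5 rows of [ 0.0081  0.0008 -0.0183] [0. 0. 0.]  |mm| 5.000000000000008 deg 0.0
```

>>> step_arm(
  moves="0.0409 0.0029 -0.0905 0 0 0 0;0.0409 0.0029 -0.0905 0 0 0 0;0.0409 0.0029 -0.0905 0 0 0 0;0.0409 0.0029 -0.0905 0 0 0 0;0.0409 0.0029 -0.0905 0 0 0 0",
)

```text
clock: 6.3
position: [0.5254, 0.2377, 0.1521]
tool_rot: [1.89, 2.104, 0.445]
force: [-0.6, 0.5, -1.5]
gripper_width: 0.0096
gripper_force: 41.6
```

Run:
```python
from h import *
from workcell import ctrl,imaging
g=.0641+.0187; sy=.0016
d={n:imaging.capture(n) for n in("scene","top")}
a=plan(*tool(RACK,0,g+.008,.004,sy),3);a=plan(*tool(RACK,0,g,.004,sy),4,a)
cv2.imwrite("pics/r1.png",crop(d["scene"]["color"],300,120,160,112,5))
```

```text
t 6.4 q [ 0.32  0.12 -0.47  0.58 -0.09  1.77]
3 rows of [ 0.0099  0.0038 -0.0164] [ 0.0005 -0.0013 -0.0004]  |mm| 4.875134217513859 deg 0.12876542300993685
4 rows of [ 0.0032  0.0003 -0.0073] [0. 0. 0.]  |mm| 2.0000000000000075 deg 0.0
```

View pics/r1.png

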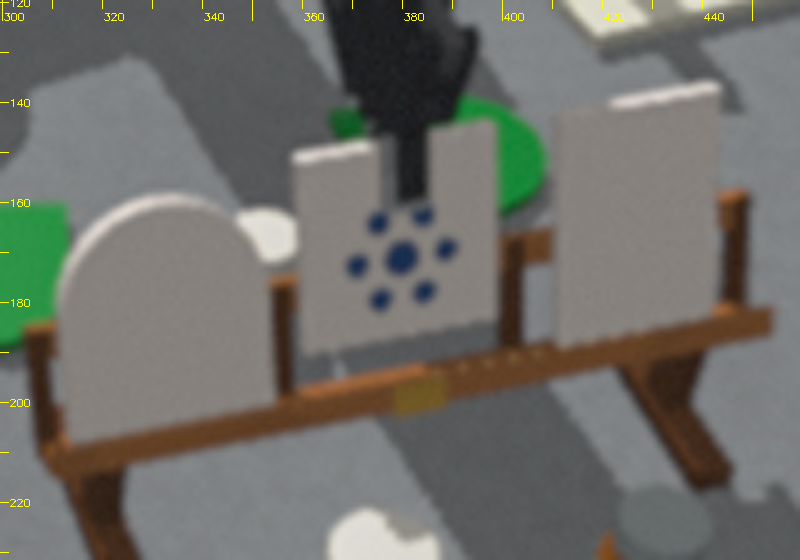

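Run:
```python
from h import *
Rm,t=seat(RACK); d=c0["scene"]
# current held tile: TCP (0.5254,.2377,.1521)->+state at plan
from workcell import ctrl
s=ctrl.state(); Rt=R.from_rotvec(s["tool_rot"]).as_matrix(); Q=np.c_[Rt[:,1],Rt[:,0],-Rt[:,2]]
tt=s["position"]-Q@np.array([0,.0016,.0641]); print("tile in seat mm",Rm.T@(tt-t)*1e3)
f=lambda P,Q,t:((proj(d,Q@(np.array(P)/1e3)+t)[0]-[299.5,119.5])*5).round(0)
for P in((5,-48,0),(5,48,0),(5,-48,96),(5,48,96)):print("held",P,f(P,Q,tt))
for P in((18,0,1),(22,0,1),(20,-182,6),(20,182,6),(5,78,116),(5,158,116)):print("rack",P,f(P,Rm,t))
```

```text
tile in seat mm [ 1.61042346 -2.12422604 22.342704  ]
held (5, -48, 0) [308. 357.]
held (5, 48, 0) [499. 320.]
held (5, -48, 96) [300. 163.]
held (5, 48, 96) [498. 127.]
rack (18, 0, 1) [419. 388.]
rack (22, 0, 1) [422. 391.]
rack (20, -182, 6) [ 48. 453.]
rack (20, 182, 6) [775. 309.]
rack (5, 78, 116) [561. 119.]
rack (5, 158, 116) [721.  89.]
```

```bash
sed -i 's/\[.5575,.241,.1045\]/[.5575,.2416,.1045]/' h.py
python3 - <<'E'
from h import *
g=.0641+.0187; sy=.0016
a=plan(*tool(RACK,0,g+.006,.004,sy),4);a=plan(*tool(RACK,0,g,.004,sy),4,a)
E
```

```text
t 6.4 q [ 0.32  0.12 -0.47  0.58 -0.09  1.77]
4 rows of [ 0.0082  0.0035 -0.0141] [ 0.0004 -0.001  -0.0003]  |mm| 4.177020313492923 deg 0.09657406725745264
4 rows of [ 0.0024  0.0003 -0.0055] [0. 0. 0.]  |mm| 1.500000000000013 deg 0.0
```

>>> step_arm(
  moves="0.0082 0.0035 -0.0141 0.0004 -0.001 0 0;0.0082 0.0035 -0.0141 0.0004 -0.001 0 0;0.0082 0.0035 -0.0141 0.0004 -0.001 0 0;0.0082 0.0035 -0.0141 0.0004 -0.001 0 0;0 0 0 0 0 0 0",
)

```text
clock: 6.9
position: [0.5337, 0.2413, 0.1393]
tool_rot: [1.887, 2.1, 0.455]
force: [-0.6, -0.9, -2.5]
gripper_width: 0.0094
gripper_force: 41.6
```

>>> step_arm(
  moves="0.0024 0.0003 -0.0055 0 0 0 0;0.0024 0.0003 -0.0055 0 0 0 0;0 0 0 0 0 0 0",
)

```text
clock: 7.2
position: [0.5349, 0.2414, 0.1366]
tool_rot: [1.888, 2.1, 0.455]
force: [-0.2, -0.7, -3.0]
gripper_width: 0.0093
gripper_force: 41.6
```

>>> step_arm(
  moves="0.0024 0.0003 -0.0055 0 0 0 0;0 0 0 0 0 0 0",
)

```text
clock: 7.4
position: [0.5355, 0.2414, 0.1351]
tool_rot: [1.888, 2.1, 0.455]
force: [1.5, -0.3, -1.9]
gripper_width: 0.0094
gripper_force: 41.6
```

```bash
cat >> h.py <<'E'
def held(f,by,g,sy):
    from workcell import ctrl
    s=ctrl.state(); Rt=R.from_rotvec(s["tool_rot"]).as_matrix(); Q=np.c_[Rt[:,1],Rt[:,0],-Rt[:,2]]
    tt=s["position"]-Q@np.array([0,sy,g-.0187]); Rm,t=seat(f,by)
    print("tile in seat mm",(Rm.T@(tt-t)*1e3).round(2),"deg",R.from_matrix(Rm.T@Q).as_rotvec(degrees=True).round(2),"F tile axes",(Rm.T@s["force"]).round(2),"tq",(Rm.T@s["wrist_torque"]).round(2),"grip",s["gripper_width"],s["gripper_force"])
    print("1mm tile x,y,z:",(Rm/250).T.round(5).tolist())
E
python3 -c "
from h import *
held(RACK,0,.0828,.0016)"
```

```text
tile in seat mm [6.92 0.67 4.29] deg [ 0.13 -0.35  0.07] F tile axes [ 0.54 -0.45 -2.34] tq [-0.03  0.62 -0.05] grip 0.00941209913428433 41.607715487480164
1mm tile x,y,z: [[0.00363, 0.00038, 0.00163], [-0.00042, 0.00398, 0.0], [-0.00162, -0.00017, 0.00365]]
```

>>> step_arm(
  moves="-0.003 -0.0003 -0.0079 0 0 0 0;-0.003 -0.0003 -0.0079 0 0 0 0;0 0 0 0 0 0 0",
)

```text
clock: 7.7
position: [0.5337, 0.2412, 0.1309]
tool_rot: [1.888, 2.1, 0.454]
force: [-0.1, -0.3, -2.1]
gripper_width: 0.0095
gripper_force: 41.6
```

>>> step_arm(
  moves="0.0016 0.0002 -0.0037 0 0 0 0;0 0 0 0 0 0 0",
)

```text
clock: 7.9
position: [0.5346, 0.2414, 0.1305]
tool_rot: [1.887, 2.1, 0.455]
force: [0.3, -0.6, -2.9]
gripper_width: 0.0095
gripper_force: 41.7
```

```bash
python3 -c "
from h import *
held(RACK,0,.0828,.0016)"
```

```text
tile in seat mm [4.16 0.72 0.45] deg [ 0.13 -0.37  0.08] F tile axes [-0.97 -0.62 -2.7 ] tq [-0.03  0.62  0.09] grip 0.009483619446052428 41.6578209400177
1mm tile x,y,z: [[0.00363, 0.00038, 0.00163], [-0.00042, 0.00398, 0.0], [-0.00162, -0.00017, 0.00365]]
```

>>> step_arm(
  moves="0.0016 0.0002 -0.0037 0 0 0 0;0 0 0 0 0 0 0",
)

```text
clock: 8.1
position: [0.5347, 0.2414, 0.1305]
tool_rot: [1.887, 2.099, 0.456]
force: [-7.9, -1.7, 9.6]
gripper_width: 0.0094
gripper_force: 43.8
```

>>> step_arm(
  moves="0.0016 0.0002 -0.0037 0 0 0 0;0 0 0 0 0 0 0",
)

```text
clock: 8.3
position: [0.5349, 0.2415, 0.1305]
tool_rot: [1.886, 2.099, 0.457]
force: [-17.0, -3.4, 19.9]
gripper_width: 0.0093
gripper_force: 45.8
```

```bash
python3 -c "
from h import *
held(RACK,0,.0828,.0016)"
```

```text
tile in seat mm [4.6  0.77 0.34] deg [ 0.14 -0.47  0.09] F tile axes [-7.7  -1.61 25.2 ] tq [-0.5   2.17 -0.04] grip 0.009312246903183722 45.81194221973419
1mm tile x,y,z: [[0.00363, 0.00038, 0.00163], [-0.00042, 0.00398, 0.0], [-0.00162, -0.00017, 0.00365]]
```

>>> step_arm(
  moves="-0.0024 -0.0003 0.0055 0 0 0 0;-0.0036 -0.0014 -0.0016 0 0 0 0;-0.0036 -0.0014 -0.0016 0 0 0 0;-0.0036 -0.0014 -0.0016 0 0 0 0;0 0 0 0 0 0 0",
)

```text
clock: 8.8
position: [0.533, 0.2407, 0.1297]
tool_rot: [1.886, 2.098, 0.458]
force: [-1.1, 1.0, 5.8]
gripper_width: 0.0091
gripper_force: 42.8
```

```bash
python3 -c "
from h import *
held(RACK,0,.0828,.0016)"
```

```text
tile in seat mm [2.49 0.29 0.4 ] deg [ 0.17 -0.51  0.07] F tile axes [1.48 1.13 5.65] tq [ 0.3  -0.25  0.11] grip 0.009130648272469465 42.79985725879669
1mm tile x,y,z: [[0.00363, 0.00038, 0.00163], [-0.00042, 0.00398, 0.0], [-0.00162, -0.00017, 0.00365]]
```

>>> step_arm(
  moves="-0.0036 -0.0004 -0.0016 0 0 0 0;0 0 0 0 0 0 0",
)

```text
clock: 9.0
position: [0.5321, 0.2405, 0.1293]
tool_rot: [1.886, 2.098, 0.458]
force: [-0.8, 0.6, 6.0]
gripper_width: 0.0094
gripper_force: 42.7
```

>>> step_arm(
  moves="-0.0036 -0.0004 -0.0016 0 0 0 0;0 0 0 0 0 0 0",
)

```text
clock: 9.2
position: [0.5313, 0.2404, 0.129]
tool_rot: [1.886, 2.098, 0.458]
force: [0.2, -0.0, 6.5]
gripper_width: 0.0093
gripper_force: 42.7
```

>>> step_arm(
  moves="-0.0036 -0.0004 -0.0016 0 0 0 0;0 0 0 0 0 0 0",
)

```text
clock: 9.4
position: [0.5308, 0.2403, 0.1287]
tool_rot: [1.886, 2.097, 0.458]
force: [2.6, 1.5, 5.0]
gripper_width: 0.0095
gripper_force: 42.4
```

```bash
python3 -c "
from h import *
held(RACK,0,.0828,.0016)"
```

```text
tile in seat mm [0.12 0.06 0.41] deg [ 0.14 -0.56  0.06] F tile axes [4.52 1.18 3.47] tq [ 0.15 -0.87  0.14] grip 0.009485067576939267 42.43994414806366
1mm tile x,y,z: [[0.00363, 0.00038, 0.00163], [-0.00042, 0.00398, 0.0], [-0.00162, -0.00017, 0.00365]]
```

>>> step_arm(
  moves="0 0 0 0 0 0 0.25;0 0 0 0 0 0 0.4;0 0 0 0 0 0 0.6;0 0 0 0 0 0 0.6",
)

```text
clock: 9.8
position: [0.5289, 0.2399, 0.127]
tool_rot: [1.888, 2.1, 0.453]
force: [-0.1, 0.2, 0.3]
gripper_width: 0.0513
gripper_force: 0.0
```

```bash
python3 -c "
from h import *
held(RACK,0,.0828,.0016)
R1,p1=tool(RACK,0,.0828+.075,0,.0016); a=plan(R1,p1,4)
a=plan(*tool(RACK,-.118,.0828+.075),4,a)
a=plan(*tool(RACK,-.118,.096),4,a)"
```

```text
tile in seat mm [-2.58 -0.18 -0.36] deg [ 0.12 -0.3   0.08] F tile axes [0.02 0.19 0.29] tq [-0.04  0.36  0.06] grip 0.0513272435231663 0.0
1mm tile x,y,z: [[0.00363, 0.00038, 0.00163], [-0.00042, 0.00398, 0.0], [-0.00162, -0.00017, 0.00365]]
t 9.8 q [ 0.33  0.14 -0.51  0.51 -0.09  1.77]
4 rows of [-0.0279 -0.0026  0.07  ] [-0.0003  0.0008 -0.0003]  |mm| 18.853768773116144 deg 0.08333944812408886
4 rows of [ 0.0125 -0.1189  0.    ] [0. 0. 0.]  |mm| 29.899999999999995 deg 0.0
4 rows of [ 0.025   0.0026 -0.0565] [0. 0. 0.]  |mm| 15.450000000000006 deg 0.0
```

>>> step_arm(
  moves="-0.0279 -0.0026 0.07 0 0 0 0.6;-0.0279 -0.0026 0.07 0 0 0 0.6;-0.0279 -0.0026 0.07 0 0 0 0.6;-0.0279 -0.0026 0.07 0 0 0 0.6",
)

```text
clock: 10.2
position: [0.5008, 0.2373, 0.198]
tool_rot: [1.888, 2.1, 0.454]
force: [0.6, 0.4, -0.0]
gripper_width: 0.0514
gripper_force: 0.0
```

>>> step_arm(
  moves="0.0125 -0.1189 0 0 0 0 0.6;0.0125 -0.1189 0 0 0 0 0.6;0.0125 -0.1189 0 0 0 0 0.6;0.0125 -0.1189 0 0 0 0 0.6;0 0 0 0 0 0 0.6",
)

```text
clock: 10.7
position: [0.514, 0.1159, 0.1975]
tool_rot: [1.89, 2.096, 0.453]
force: [0.2, -0.4, 0.1]
gripper_width: 0.0514
gripper_force: 0.0
```

Run:
```python
from h import *
from workcell import imaging
held(RACK,-.118,.096,0)
a=plan(*tool(RACK,-.118,.096),4)
d=imaging.capture("scene"); pickle.dump({"scene":d,"top":imaging.capture("top")},open("c1.pkl","wb"))
cv2.imwrite("pics/r2.png",crop(d["color"],300,120,160,112,5))
```

```text
tile in seat mm [ 0.85 -2.5  62.05] deg [ 0.02 -0.35 -0.08] F tile axes [ 0.13 -0.41  0.  ] tq [-0.    0.4  -0.01] grip 0.05135246169054483 0.0
1mm tile x,y,z: [[0.00363, 0.00038, 0.00163], [-0.00042, 0.00398, 0.0], [-0.00162, -0.00017, 0.00365]]
t 10.7 q [ 0.05 -0.02 -0.49  0.68  0.02  1.52]
4 rows of [ 0.0245  0.0051 -0.0568] [-0.0002  0.001   0.0002]  |mm| 15.526430213700271 deg 0.09090438757601255
```

View pics/r2.png

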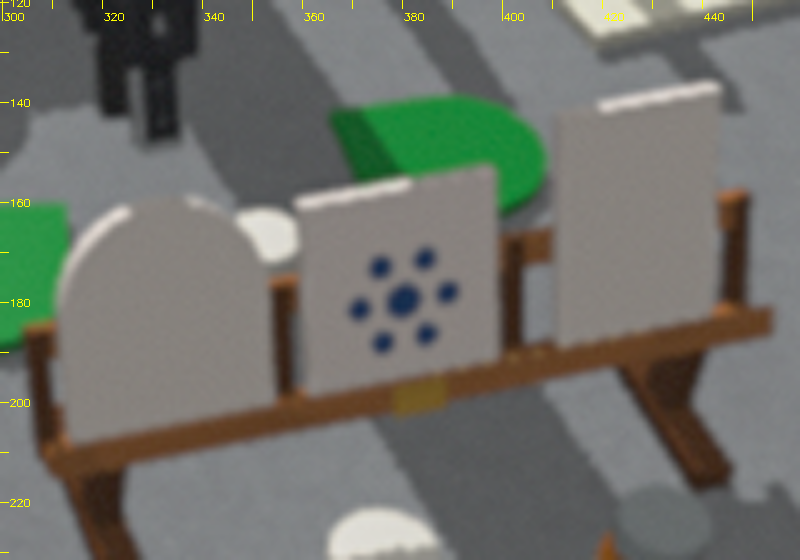

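Run:
```python
from h import *
c=pickle.load(open("c1.pkl","rb"));d=c["scene"]
g=cv2.GaussianBlur(d["color"],(3,3),0).astype(float)
def edges(by,w,ss,sg):
    Rm,t=seat(RACK,by)
    for s in ss:
        o=[]
        for e in(-1,1):
            ys=np.arange(-12,12.01,.25); P=np.array([Rm@np.array([.005,(e*w+y)/1e3,s/1e3])+t for y in ys])
            uv=proj(d,P).astype(np.float32); col=np.array([cv2.remap(g.astype(np.float32),uv[:,0].reshape(1,-1).copy(),uv[:,1].reshape(1,-1).copy(),cv2.INTER_LINEAR)][0][0])
            gr=np.abs(np.gradient(col,axis=0)).sum(1); k=gr.argmax(); o.append(ys[k])
        print(by,s,"edge offs",o,"centre",np.mean(o))
edges(0,48,(10,20,30,65,75,85),1); edges(-.118,50,(10,20,30,45,55),1); edges(.118,40,(10,20,30,60,80,100),1)
```

```text
0 10 edge offs [np.float64(-9.75), np.float64(-2.0)] centre -5.875
0 20 edge offs [np.float64(-9.5), np.float64(11.25)] centre 0.875
0 30 edge offs [np.float64(-7.25), np.float64(11.5)] centre 2.125
0 65 edge offs [np.float64(-4.5), np.float64(-1.25)] centre -2.875
0 75 edge offs [np.float64(-5.0), np.float64(0.0)] centre -2.5
0 85 edge offs [np.float64(-5.0), np.float64(-1.75)] centre -3.375
-0.118 10 edge offs [np.float64(-1.75), np.float64(1.75)] centre 0.0
-0.118 20 edge offs [np.float64(-4.25), np.float64(1.25)] centre -1.5
-0.118 30 edge offs [np.float64(-8.5), np.float64(1.75)] centre -3.375
-0.118 45 edge offs [np.float64(-7.0), np.float64(1.0)] centre -3.0
-0.118 55 edge offs [np.float64(-2.25), np.float64(0.0)] centre -1.125
0.118 10 edge offs [np.float64(-0.25), np.float64(4.0)] centre 1.875
0.118 20 edge offs [np.float64(-1.5), np.float64(5.5)] centre 2.0
0.118 30 edge offs [np.float64(-0.75), np.float64(2.0)] centre 0.625
0.118 60 edge offs [np.float64(-4.25), np.float64(-1.0)] centre -2.625
0.118 80 edge offs [np.float64(-5.5), np.float64(0.25)] centre -2.625
0.118 100 edge offs [np.float64(-9.25), np.float64(5.5)] centre -1.875
```

Square tile sits in the middle bay, with its bottom edge running from (361,196) to (400,189). The arch sits about 2 mm toward +y in its bay. Going for its grasp.

Run:
```python
from h import *
a=plan(*tool(RACK,-.116,.096),4)
```

```text
t 10.8 q [ 0.05 -0.02 -0.49  0.68  0.02  1.52]
4 rows of [ 0.0245  0.005  -0.0568] [-0.0004  0.0009 -0.    ]  |mm| 15.517505346210664 deg 0.09011883361711404
```

>>> step_arm(
  moves="0.0245 0.005 -0.0568 0 0 0 0.6;0.0245 0.005 -0.0568 0 0 0 0.6;0.0245 0.005 -0.0568 0 0 0 0.6;0.0245 0.005 -0.0568 0 0 0 0.6;0 0 0 0 0 0 0.6",
)

```text
clock: 11.3
position: [0.5376, 0.1246, 0.1387]
tool_rot: [1.888, 2.103, 0.452]
force: [-0.7, -0.5, 0.3]
gripper_width: 0.0511
gripper_force: 0.0
```

>>> step_arm(
  moves="0 0 0 0 0 0 0.3;0 0 0 0 0 0 0.15;0 0 0 0 0 0 0;0 0 0 0 0 0 0;0 0 0 0 0 0 0",
  newtons=40,
)

```text
clock: 11.8
position: [0.5383, 0.1238, 0.1416]
tool_rot: [1.887, 2.099, 0.456]
force: [-5.5, 0.5, 6.7]
gripper_width: 0.0094
gripper_force: 39.8
```

Run:
```python
from h import *
held(RACK,-.118,0.0187,0)
```

```text
tile in seat mm [ 0.45  2.83 78.22] deg [ 0.16 -0.43  0.09] F tile axes [-2.26  1.04  8.29] tq [0.28 0.86 0.04] grip 0.009359676246935424 39.84494090080261
1mm tile x,y,z: [[0.00363, 0.00038, 0.00163], [-0.00042, 0.00398, 0.0], [-0.00162, -0.00017, 0.00365]]
```

Run:
```python
from h import *
g=.0969; sy=.0005
a=plan(*tool(RACK,-.118,g+.12,0,.0028),5)
R2,p2=tool(EASEL,0,g+.11,.004,sy); a=plan(R2,p2+[-.03,0,.03],10,a)
a=plan(R2,p2,1,a);a=plan(*tool(EASEL,0,g+.025,.004,sy),4,a)
```

```text
t 11.8 q [ 0.06  0.07 -0.55  0.52  0.02  1.53]
5 rows of [-0.0392 -0.0041  0.0875] [-0.0003  0.0009 -0.0003]  |mm| 23.996804406623458 deg 0.09302125146263998
10 rows of [-0.0137 -0.1281  0.0079] [-0.0001 -0.0156 -0.0137]  |mm| 32.27010382226299 deg 1.870330395641791
1 rows of [ 0.12  0.   -0.12] [0. 0. 0.]  |mm| 42.42640687119287 deg 0.0
4 rows of [ 0.052  -0.0059 -0.067 ] [0. 0. 0.]  |mm| 21.25 deg 0.0
```

>>> step_arm(
  moves="-0.0392 -0.0041 0.0875 0 0 0 0;-0.0392 -0.0041 0.0875 0 0 0 0;-0.0392 -0.0041 0.0875 0 0 0 0;-0.0392 -0.0041 0.0875 0 0 0 0;-0.0392 -0.0041 0.0875 0 0 0 0",
)

```text
clock: 12.3
position: [0.4885, 0.1182, 0.251]
tool_rot: [1.888, 2.099, 0.454]
force: [0.1, -0.7, -2.4]
gripper_width: 0.0094
gripper_force: 40.8
```

>>> step_arm(
  moves="-0.0137 -0.1281 0.0079 0 -0.0156 -0.0137 0;-0.0137 -0.1281 0.0079 0 -0.0156 -0.0137 0;-0.0137 -0.1281 0.0079 0 -0.0156 -0.0137 0;-0.0137 -0.1281 0.0079 0 -0.0156 -0.0137 0;-0.0137 -0.1281 0.0079 0 -0.0156 -0.0137 0",
)

```text
clock: 12.8
position: [0.4715, -0.0427, 0.2602]
tool_rot: [1.91, 1.909, 0.532]
force: [0.8, -0.5, -1.3]
gripper_width: 0.0095
gripper_force: 40.9
```

>>> step_arm(
  moves="-0.0137 -0.1281 0.0079 0 -0.0156 -0.0137 0;-0.0137 -0.1281 0.0079 0 -0.0156 -0.0137 0;-0.0137 -0.1281 0.0079 0 -0.0156 -0.0137 0;-0.0137 -0.1281 0.0079 0 -0.0156 -0.0137 0;-0.0137 -0.1281 0.0079 0 -0.0156 -0.0137 0",
)

```text
clock: 13.3
position: [0.4544, -0.2031, 0.2701]
tool_rot: [1.921, 1.719, 0.601]
force: [1.1, 0.0, -2.8]
gripper_width: 0.0096
gripper_force: 40.9
```

>>> step_arm(
  moves="0.06 0 -0.06 0 0 0 0;0.06 0 -0.06 0 0 0 0;0 0 0 0 0 0 0;0 0 0 0 0 0 0",
)

```text
clock: 13.7
position: [0.4848, -0.2014, 0.2396]
tool_rot: [1.922, 1.722, 0.601]
force: [0.1, 0.5, -1.9]
gripper_width: 0.0095
gripper_force: 40.9
```

Run:
```python
from h import *
held(EASEL,0,.0969,.0005)
a=plan(*tool(EASEL,0,.0969+.022,.004,.0005),4)
```

```text
tile in seat mm [  3.44   0.52 109.27] deg [ 0.25 -0.31  0.09] F tile axes [-1.18  0.52 -1.55] tq [-0.02  0.85  0.  ] grip 0.009487393747584972 40.87492525577545
1mm tile x,y,z: [[0.00313, -0.00035, 0.00246], [0.00045, 0.00397, -0.0], [-0.00245, 0.00028, 0.00315]]
t 13.7 q [-0.78 -0.14 -0.6   0.56  0.4   1.01]
4 rows of [ 0.0541 -0.0063 -0.0682] [-0.0003  0.0009 -0.0006]  |mm| 21.818083998574405 deg 0.10124226795702251
```

>>> step_arm(
  moves="0.0541 -0.0063 -0.0682 -0.0003 0.0009 -0.0006 0;0.0541 -0.0063 -0.0682 -0.0003 0.0009 -0.0006 0;0.0541 -0.0063 -0.0682 -0.0003 0.0009 -0.0006 0;0.0541 -0.0063 -0.0682 -0.0003 0.0009 -0.0006 0;0 0 0 0 0 0 0",
)

```text
clock: 14.2
position: [0.5392, -0.2075, 0.1703]
tool_rot: [1.928, 1.723, 0.593]
force: [0.5, 0.5, -1.5]
gripper_width: 0.0096
gripper_force: 40.9
```

Run:
```python
from h import *
from workcell import imaging
d=imaging.capture("scene"); held(EASEL,0,.0969,.0005)
from workcell import ctrl
s=ctrl.state(); Rt=R.from_rotvec(s["tool_rot"]).as_matrix(); Q=np.c_[Rt[:,1],Rt[:,0],-Rt[:,2]]
tt=s["position"]-Q@np.array([0,.0005,.0782])
f=lambda P,Q,t:((proj(d,Q@(np.array(P)/1e3)+t)[0]-[144.5,154.5])*6.5).round(0)
for P in((5,-50,0),(5,50,0),(5,-50,30),(5,50,30),(5,-50,60),(5,50,60)):print("held",P,f(P,Q,tt))
Rm,t=seat(EASEL)
for P in((20,-32,6),(20,32,6)):print("ledge",P,f(P,Rm,t))
cv2.imwrite("pics/e2.png",crop(d["color"],145,155,90,92,6.5))
```

```text
tile in seat mm [ 4.06  0.21 21.92] deg [0.03 0.01 0.03] F tile axes [-1.   -0.8  -1.33] tq [0.03 0.83 0.04] grip 0.009189460839812504 40.87193191051483
1mm tile x,y,z: [[0.00313, -0.00035, 0.00246], [0.00045, 0.00397, -0.0], [-0.00245, 0.00028, 0.00315]]
held (5, -50, 0) [123. 398.]
held (5, 50, 0) [418. 389.]
held (5, -50, 30) [116. 311.]
held (5, 50, 30) [413. 302.]
held (5, -50, 60) [109. 223.]
held (5, 50, 60) [407. 214.]
ledge (20, -32, 6) [171. 450.]
ledge (20, 32, 6) [362. 444.]
```

View pics/e2.png

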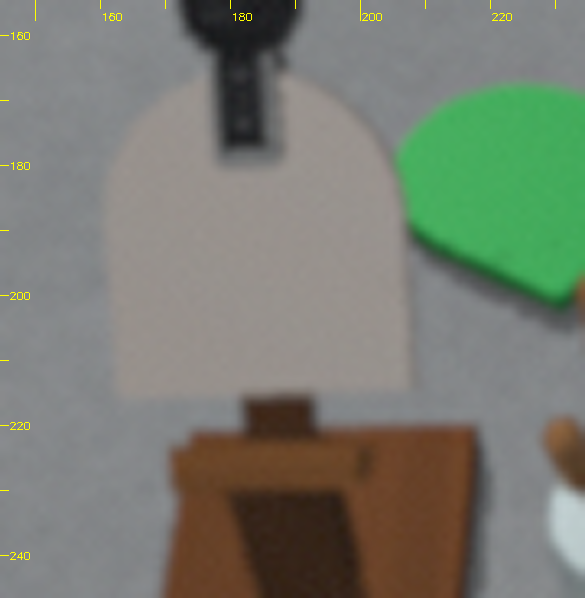

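>>> step_arm(
  moves="0.0122 -0.001 -0.0158 0 0 0 0;0.0122 -0.001 -0.0158 0 0 0 0;0.0122 -0.001 -0.0158 0 0 0 0;0 0 0 0 0 0 0",
)

```text
clock: 14.65
position: [0.5484, -0.2089, 0.1596]
tool_rot: [1.926, 1.72, 0.593]
force: [-0.8, 0.0, -2.1]
gripper_width: 0.0093
gripper_force: 40.9
```

>>> step_arm(
  moves="0.0037 -0.0004 -0.0047 0 0 0 0;0.0037 -0.0004 -0.0047 0 0 0 0;0.0037 -0.0004 -0.0047 0 0 0 0;0 0 0 0 0 0 0;0 0 0 0 0 0 0",
)

```text
clock: 15.15
position: [0.5511, -0.2092, 0.1562]
tool_rot: [1.926, 1.72, 0.593]
force: [-0.4, -0.2, -1.2]
gripper_width: 0.0094
gripper_force: 40.9
```

Run:
```python
from h import *
held(EASEL,0,.0969,.0005)
```

```text
tile in seat mm [ 4.46 -0.1   2.44] deg [-0.04 -0.06  0.  ] F tile axes [-1.02 -0.2  -0.74] tq [-0.01  0.8  -0.04] grip 0.009350096959134637 40.871357917785645
1mm tile x,y,z: [[0.00313, -0.00035, 0.00246], [0.00045, 0.00397, -0.0], [-0.00245, 0.00028, 0.00315]]
```

>>> step_arm(
  moves="0.0026 0.001 -0.0032 0 0 0 0;0 0 0 0 0 0 0;0.0026 0.001 -0.0032 0 0 0 0;0 0 0 0 0 0 0;0 0 0 0 0 0 0",
)

```text
clock: 15.65
position: [0.5524, -0.2087, 0.1547]
tool_rot: [1.926, 1.72, 0.593]
force: [-0.2, -0.6, -1.6]
gripper_width: 0.0095
gripper_force: 40.9
```

>>> step_arm(
  moves="0.0024 -0.0003 -0.0032 0 0 0 0;0 0 0 0 0 0 0",
)

```text
clock: 15.85
position: [0.5529, -0.2087, 0.1544]
tool_rot: [1.926, 1.72, 0.593]
force: [-7.3, 1.3, 5.3]
gripper_width: 0.0093
gripper_force: 42.5
```

Run:
```python
from h import *
held(EASEL,0,.0969,.0005)
```

```text
tile in seat mm [ 4.71  0.48 -0.07] deg [-0.06 -0.09  0.  ] F tile axes [-2.59  0.44  8.72] tq [0.21 1.25 0.02] grip 0.009342418988854547 42.542919516563416
1mm tile x,y,z: [[0.00313, -0.00035, 0.00246], [0.00045, 0.00397, -0.0], [-0.00245, 0.00028, 0.00315]]
```

>>> step_arm(
  moves="-0.0031 0.0004 -0.0025 0 0 0 0;-0.0031 0.0004 -0.0025 0 0 0 0;-0.0031 0.0004 -0.0025 0 0 0 0;0 0 0 0 0 0 0",
)

```text
clock: 16.25
position: [0.5516, -0.2089, 0.1534]
tool_rot: [1.923, 1.719, 0.594]
force: [-2.5, 0.5, 4.9]
gripper_width: 0.0096
gripper_force: 41.9
```

>>> step_arm(
  moves="-0.0031 0.0004 -0.0025 0 0 0 0;0 0 0 0 0 0 0",
)

```text
clock: 16.45
position: [0.5509, -0.2089, 0.1529]
tool_rot: [1.923, 1.719, 0.594]
force: [-1.4, 0.4, 6.1]
gripper_width: 0.0095
gripper_force: 41.9
```

Run:
```python
from h import *
held(EASEL,0,.0969,.0005)
```

```text
tile in seat mm [ 2.41  0.08 -0.02] deg [-0.09 -0.25  0.07] F tile axes [2.62 0.24 5.72] tq [ 0.12 -0.13  0.07] grip 0.009476520935211702 41.923688650131226
1mm tile x,y,z: [[0.00313, -0.00035, 0.00246], [0.00045, 0.00397, -0.0], [-0.00245, 0.00028, 0.00315]]
```

>>> step_arm(
  moves="-0.003 0.0012 -0.0025 0 0 0 0;0 0 0 0 0 0 0",
)

```text
clock: 16.65
position: [0.5501, -0.2088, 0.1523]
tool_rot: [1.923, 1.719, 0.594]
force: [-0.9, 0.3, 5.7]
gripper_width: 0.0094
gripper_force: 41.9
```

>>> step_arm(
  moves="-0.003 0.0012 -0.0025 0 0 0 0;0 0 0 0 0 0 0",
)

```text
clock: 16.85
position: [0.5494, -0.2085, 0.1517]
tool_rot: [1.923, 1.718, 0.593]
force: [-0.9, 0.2, 6.4]
gripper_width: 0.0096
gripper_force: 41.8
```

Run:
```python
from h import *
held(EASEL,0,.0969,.0005)
```

```text
tile in seat mm [ 0.56  0.2  -0.02] deg [-0.12 -0.25  0.06] F tile axes [3.22 0.11 5.54] tq [-0.14 -0.18  0.02] grip 0.009610430881733818 41.83901846408844
1mm tile x,y,z: [[0.00313, -0.00035, 0.00246], [0.00045, 0.00397, -0.0], [-0.00245, 0.00028, 0.00315]]
```

>>> step_arm(
  moves="-0.003 0.0012 -0.0025 0 0 0 0;0 0 0 0 0 0 0;0 0 0 0 0 0 0",
)

```text
clock: 17.15
position: [0.5492, -0.2085, 0.1516]
tool_rot: [1.922, 1.718, 0.594]
force: [2.8, -1.3, 5.7]
gripper_width: 0.0098
gripper_force: 41.5
```

Run:
```python
from h import *
held(EASEL,0,.0969,.0005)
```

```text
tile in seat mm [ 0.36  0.19 -0.01] deg [-0.14 -0.32  0.09] F tile axes [ 5.85 -0.97  2.68] tq [-0.19 -0.84 -0.03] grip 0.009823151157884687 41.507688760757446
1mm tile x,y,z: [[0.00313, -0.00035, 0.00246], [0.00045, 0.00397, -0.0], [-0.00245, 0.00028, 0.00315]]
```

Rail contact is made and the tile is seated. Releasing, withdrawing along the tile and checking.

>>> step_arm(
  moves="0 0 0 0 0 0 0.25;0 0 0 0 0 0 0.4;0 0 0 0 0 0 0.6;0 0 0 0 0 0 0.6",
)

```text
clock: 17.55
position: [0.5475, -0.2073, 0.1491]
tool_rot: [1.927, 1.721, 0.593]
force: [-0.2, 0.1, -0.6]
gripper_width: 0.0516
gripper_force: 0.0
```

>>> step_arm(
  moves="-0.049 0.0055 0.063 0 0 0 0.6;-0.049 0.0055 0.063 0 0 0 0.6;-0.049 0.0055 0.063 0 0 0 0.6;-0.049 0.0055 0.063 0 0 0 0.6;-0.049 0.0055 0.063 0 0 0 0.6",
)

```text
clock: 18.05
position: [0.4858, -0.2003, 0.2287]
tool_rot: [1.927, 1.721, 0.593]
force: [0.5, -0.7, -0.3]
gripper_width: 0.0512
gripper_force: 0.0
```

>>> step_arm(
  moves="-0.08 0 0.08 0 0 0 0.6;-0.08 0 0.08 0 0 0 0.6;-0.08 0 0.08 0 0 0 0.6;0 0 0 0 0 0 0.6;0 0 0 0 0 0 0.6",
)

```text
clock: 18.55
position: [0.4264, -0.201, 0.2883]
tool_rot: [1.926, 1.719, 0.592]
force: [-0.1, -0.1, -0.9]
gripper_width: 0.0512
gripper_force: 0.0
```

Run:
```python
from h import *
from workcell import imaging
d=imaging.capture("scene")["color"];t=imaging.capture("top")["color"]
a=crop(d,130,130,330,130,2.4);e=crop(d,145,160,90,90,3.3);f=crop(t,335,180,90,90,3.3)
m=np.zeros((a.shape[0]+e.shape[0],a.shape[1],3),np.uint8);m[:a.shape[0]]=a;m[a.shape[0]:,:e.shape[1]]=e;m[a.shape[0]:,e.shape[1]+5:e.shape[1]*2+5]=f[:, :e.shape[1]]
print(m.shape);cv2.imwrite("pics/f.png",m[:600])
```

```text
(609, 792, 3)
```

View pics/f.png

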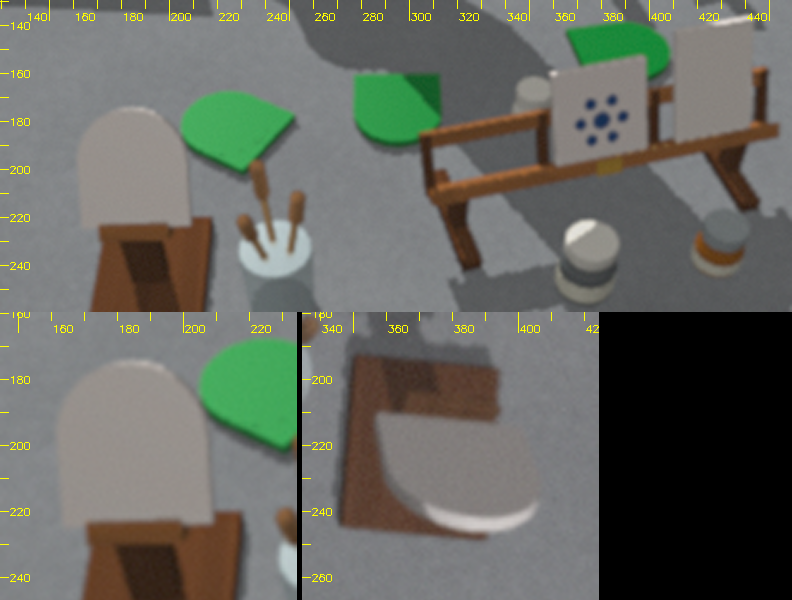

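The last picture shows the arch seated on the easel, round end up, with its bottom edge from column 163 to 209 over a ledge from 171 to 200. The square tile is in the tagged bay at about (380,180), and nothing else has moved.

```bash
python3 -c "
from workcell import ctrl
print(ctrl.sign_off())"
```

```text
the job is handed in; nothing more can be done
None
```

The square tile now stands in the middle of the tagged rack bay and the arch tile stands round end up on the easel, each centred to about 1 mm by the camera; the job was handed in at about 18.7 s.

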